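Swap flat battery packs for charged ones

TASK

Change the batteries: put the two charged packs from the charger into the label printer and the electric stapler, the deep pack into the printer and the slim one into the stapler, and put the two flat packs from those machines into the charger, either bay. Every bay is taken; the empty half of the desk tray is free for setting a pack down on the way. At the end all four sit upright and fully home in their bays. Leave the rubber stamp standing on its pad.

Things in the scene. Friction and masses are not known exactly. Their poses are not given: they have to be found in the camera images.
- deep_flat: Black battery pack block, footprint 38 mm (own x) by 58 mm (own y), origin at the centre of its underside, z up. It lifts straight out of and drops straight in, either way round, no latch. The flat deep pack: 44 mm tall, five ribs across its top, about 0.2 kg; starts seated in the label printer.
- slim_flat: Black battery pack block, footprint 38 mm (own x) by 58 mm (own y), origin at the centre of its underside, z up. It lifts straight out of and drops straight in, either way round, no latch. The flat slim pack: 26 mm tall, smooth top with a round key, about 0.13 kg; starts seated in the electric stapler.
- deep_charged: Charged deep pack, looks the same as deep_flat (44 mm tall, ribbed top); it starts in one of the charger's two bays.
- slim_charged: Charged slim pack, looks the same as slim_flat (26 mm tall, smooth top); it starts in the charger's other bay.
- label_printer: Label printer, white, grey deck, round roll cover in front, fixed. Origin on the worktop under the centre of its bay, front to own -x. Bay 43 (x) x 63 (y) mm with 4 mm sloped lead-in, 10 mm deep: floor 40 mm, rim 50 mm above the origin. Body reaches 80 mm to -x, 35 mm to +x, 42 mm to each side, nothing above the rim.
- electric_stapler: Electric stapler, grey on a black base, 40 mm wide head over a paper slot in front, fixed. Origin on the worktop under the centre of its bay, front to own -x. Bay 43 (x) x 63 (y) mm with 4 mm sloped lead-in, 10 mm deep: floor 38 mm, rim 48 mm above the origin. Body reaches 80 mm to -x, 35 mm to +x, 40 mm to each side, nothing above the rim.
- charger: Grey two-bay charger, 134 (x) x 84 (y) x 24 mm, fixed, thin cord behind it. Origin on the worktop under its centre. Two bays, 43 (x) x 63 (y) mm with 4 mm sloped lead-in, 10 mm deep, centred at x = -37 mm and x = +37 mm, y = 0 in its frame: floors 14 mm, rim 24 mm above the origin.
- desk_tray: Low charcoal desk tray fixed to the worktop, 160 (x) x 280 (y) mm, rim 27 mm high, floor 3 mm above the worktop, origin at the centre of its underside, split by a divider. Pens and oddments lie in the half towards its own +y; the half towards -y is empty: 154 mm along x by 113 mm along y, centred at x = 0, y = -81 mm in the tray's frame.
- rubber_stamp: Loose wooden rubber stamp with a turned handle, 20 x 48 mm block, 65 mm tall, standing on a closed stamp pad (63 x 93 x 15 mm); origin at the centre of its underside. To be left alone. Mind the wall cupboard over the back of the worktop: its underside is 0.56 m up, its front 0.61 m from the robot (world x), so keep wrist and elbow in front of it.

How it is judged:
By the outcome, as a careful person would: the job done as asked, in the order asked, and still so for the second after the job is handed in, with the robot touching nothing.
It also fails if it takes over 115 s, if anything falls off the work surface, if the arm or the gripper's body presses on something with over 40 N, if the wrist force passes 120 N, or if a joint passes its speed limit or range.

ROBOT

A 6-joint arm with a two-finger parallel gripper is mounted at the origin on a cart in front of the work surface, level with it; the furniture and walls round the work are solid. World frame = base frame: x ahead of the robot, y to its left, z up, the work surface at z = 0. Lengths are in m, angles in rad, forces in N, time in s.
With the tool pointing down it reaches from about 0.35 to 0.975 m from the base axis. Payload 4.9 kg.
Tool frame: the origin (TCP) lies on the centre line of the jaws, within the pads' length; the fingertips stand manip.tip_reach ahead of it and the grasp point (between the pads) is the TCP (manip.tip_reach is the distance from the TCP to the fingertips, in m); z points along the fingers, y is the line along which they close (so a half turn about z gives the same grasp; the last joint's range is limited). The gripper opens to 85 mm and grips with 20 to 120 N. Pads are 22 mm wide; open, the fingers measure 114 mm over their backs; the gripper's body (76 mm by 85 mm) begins 54 mm behind the grasp point. The pads swing forward as they close: fully open they stand 13 mm farther back than shut.
Start: joints at [-0.119, 0.053, 1.613, -0, 1.476, -0.119], TCP at [0.625, 0, 0.25] pointing down, gripper open.
Joint ranges: [-3.01, 3.01], [-1.01, 2.22], [0.06, 2.58], [-1.02, 4.17], [0.09, 2.62], [-3.14, 3.14]. Speed limits (rad/s): [2.57, 2.57, 3.14, 3.14, 3.14, 3.14].

INTERFACE

Orientations are given as a unit quaternion [w, x, y, z].
In Python, from plant import manip gives the robot as it stands. The module is installed in compiled form; this text tells all that it offers.
- The arm moves only by the tool move_arm, never from a script. Its argument "rows" is a list of rows, each a list of 7 numbers: the shift along the tool's x, y, z in cm, then the turn, a rotation vector about the tool's x, y, z in degrees, then the opening, from -1 (shut) to 1 (fully open). In form: [[tx, ty, tz, ax, ay, az, jaw], ...]. A call has 1 to 20 rows; each row shifts and turns the commanded pose from where the row before left it, along the tool's axes as they then stand; what a row does not reach is not made up. A row lasts 1/12 s, in which the tool goes at most 41.7 mm and 7.16 degrees, less where a joint would pass 70% of its speed; a pose out of reach is approached as far as the arm can. A call is refused whole if a number of a shift passes 4.17 or a number of a turn 7.16, either way. A call with a gripper value outside its range is refused whole. The fingers move at their own pace and stop on an object; the grip force is fixed at half the most. Time passes only in rows, so rows that do not move let the fingers close. It gives the time, the measured TCP pose, the force, the opening and the grip force at its end, in the units of the state.
- manip.state(): the state, without advancing time (a new reading comes with each control period).
- manip.grab_frame(name): name is "scene" or "side" or "wrist"; returns a dict with "img" (420x560x3 uint8, blue, green, red), "mtx" (3x3 intrinsics, pixels), "R" (3x3) and "t" (3): a world point X has camera coordinates R X + t. Camera axes: x right, y down, z forward; pixel columns grow to the right and rows downward; lengths in m; the calibration is good to about 2 mm. The wrist camera is an equidistant fisheye: a pixel r from the principal point sees the ray r / f radians off the axis. A picture is of the moment at which its call begins. There is no depth.
- manip.job_done(): hands the job in; it is judged then, once.
The state is a dict: "time": time; "joint_pos": joint angles; "joint_vel": joint speeds; "joint_efforts": joint torques, N m; "tool_pos": TCP position; "tool_rot": TCP orientation; "contact_force": force on the tool from outside, world axes, zero at the start; "ft_torque": the same for the moment, N m; "gripper_width": opening from 0.0 (shut) to 1.0 (fully open); "grasp_force": force on a finger pad.
Only numpy, scipy, OpenCV 4.12 (cv2) and the standard library are available. Lean on these libraries where they do the work, as an engineer would, in place of code of your own. Each camera call takes 0.05 s, during which the arm holds its last target. There are 200 camera calls.

## Working session

There is one attempt and no reset: what is moved stays moved. The work goes in short steps, Python scripts to look and compute and a tool call to move; the robot and the scene stay as the last step left them, time stands still between calls to the robot, and variables do not carry over. Pictures are saved under pics/ and viewed, at most 14 in all, crops included, and the job is handed in when it is done.

Besides the shell and the picture viewer there is one more tool, called after "Request:" as a command line: name --pt "numbers of a row" for each row, then --argument value for the rest. move_arm: Moves the arm, as the interface text tells. Its arguments: {"type":"object","properties":{"rows":{"type":"array","items":{"type":"array","items":{"type":"number"}}}},"required":["rows"]}

```bash
mkdir -p pics; python3 - <<'E'
from plant import manip
import cv2
print(manip.state(), manip.tip_reach)
for n in ("scene","side","wrist"):
    f=manip.grab_frame(n); cv2.imwrite(f"pics/{n}0.png",f["img"]); print(n,f["mtx"].tolist(),f["R"].tolist(),f["t"].tolist())
E
```

```text
{'time': 0.0, 'joint_pos': array([-1.19007942e-01,  5.33647190e-02,  1.61426973e+00,  1.21017910e-05,
        1.47599554e+00, -1.18975629e-01]), 'joint_vel': array([-0.00231604,  0.00130477,  0.00017048, -0.00074361, -0.00199523,
        0.00080026]), 'joint_efforts': array([ 2.70554956e-04, -3.93670499e+01, -3.70175600e+01, -1.62778279e-04,
        6.93513779e-03, -6.06393527e-06]), 'tool_pos': array([6.24427387e-01, 6.70822469e-05, 2.49072601e-01]), 'tool_rot': array([-8.04443447e-04,  7.07118248e-01,  7.07094581e-01, -6.24969094e-04]), 'contact_force': array([-0.21568147, -0.38103889,  0.03428476]), 'ft_torque': array([0.01446399, 0.00311013, 0.00800706]), 'grasp_force': 0.0, 'gripper_width': 1.002720567012963} 0.019
scene [[513.5041684012581, 0.0, 275.17557439673084], [0.0, 513.5041684012581, 206.6157047911939], [0.0, 0.0, 1.0]] [[0.6289100869192399, -0.7771370780564525, 0.023023129264130002], [-0.47586643867992057, -0.40818237536777835, -0.7790624371494284], [0.6148359416212776, 0.47900429053297305, -0.6265234668722949]] [-0.35756312901917087, 0.2765084522097665, 0.9534007630361973]
side [[444.9941253980626, 0.0, 276.01125725427465], [0.0, 444.9941253980626, 206.18380494440393], [0.0, 0.0, 1.0]] [[-0.9991769308808338, 0.036551402329922544, -0.017591355356355923], [0.034071969740846406, 0.5208990285847043, -0.8529380416522003], [-0.0220127616063117, -0.8528353868169566, -0.5217156709542429]] [0.5205077649427363, 0.07800645527709706, 1.1436422404833533]
wrist [[325.19226210127806, 0.0, 283.9133283449353], [0.0, 325.19226210127806, 209.63583447528842], [0.0, 0.0, 1.0]] [[0.9999972904438648, 0.0005904207549734279, -0.0022517789111438607], [0.0011574143970462063, -0.9653715284056293, 0.26087635488042266], [-0.00201977643467928, -0.26087825426262506, -0.9653695960387622]] [-0.624704660960174, -0.03339952695279504, 0.37887905498422175]
```

View pics/scene0.png

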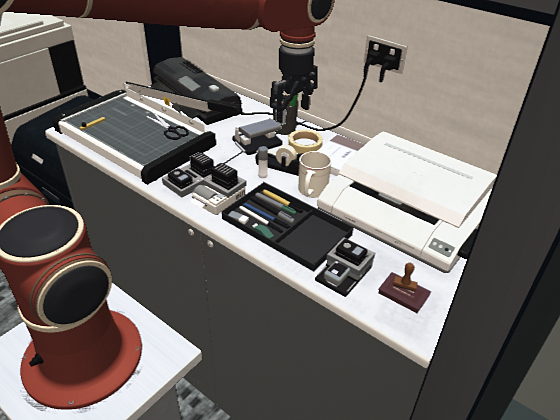

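View pics/side0.png

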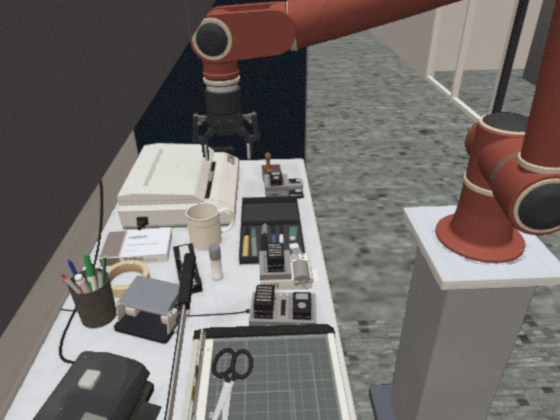

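View pics/wrist0.png

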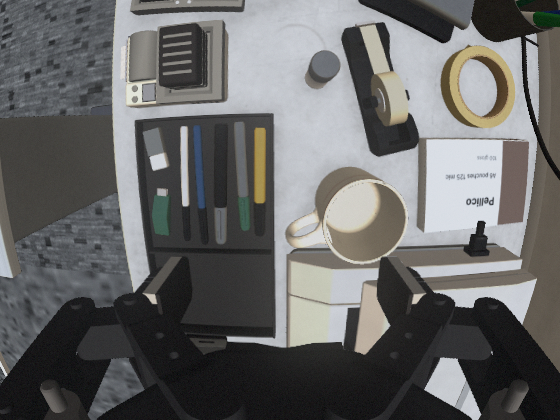

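The wrist view shows the printer at (175,60), the tray at (137–274, 115–337) with its empty half nearer the gripper, and the charger cut off at the top. The side view shows the charger at (283,305), the printer at (280,262) and the stapler at (283,183). The stamp is beyond the stapler.

```bash
cat > h.py <<'E'
import numpy as np, cv2
from plant import manip
def ray(f,p,fish=False):
    K=f["mtx"]; R=np.array(f["R"]); t=np.array(f["t"])
    d=np.array([(p[0]-K[0][2])/K[0][0],(p[1]-K[1][2])/K[1][1],1.])
    if fish:
        r=np.hypot(d[0],d[1]); d=np.array([d[0]/r*np.sin(r),d[1]/r*np.sin(r),np.cos(r)]) if r>1e-9 else np.array([0,0,1.])
    return -R.T@t, R.T@d
def onz(f,p,z,fish=False):
    c,d=ray(f,p,fish); return c+d*(z-c[2])/d[2]
E
python3 - <<'E'
from h import *
np.set_printoptions(precision=4,suppress=True)
f=manip.grab_frame("wrist")
for n,p,z in [("trayTL",(137,120),.027),("trayTR",(273,114),.027),("trayBR",(275,337),.027),("div",(212,250),.027),("ppack",(183,55),.084),("mug",(365,205),.09)]: print(n,onz(f,p,z,True))
s=manip.grab_frame("side")
for n,p,z in [("ch_deep",(265,288),.058),("ch_slim",(302,297),.04),("prn",(275,247),.084),("stap",(277,172),.064),("stampblk",(270,170),.03)]: print(n,onz(s,p,z))
s=manip.grab_frame("scene")
for n,p,z in [("ch_L",(178,175),.05),("ch_R",(225,170),.05),("chL?",(200,160),.058),("stap",(350,245),.064),("stap2",(337,268),.04),("stamp",(408,270),.08)]: print(n,onz(s,p,z))
E
```

```text
trayTL [0.4593 0.0779 0.027 ]
trayTR [0.6134 0.0774 0.027 ]
trayBR [ 0.6133 -0.1994  0.027 ]
div [ 0.541  -0.0755  0.027 ]
ppack [0.5336 0.1337 0.084 ]
mug [ 0.6994 -0.0051  0.09  ]
ch_deep [0.5507 0.229  0.058 ]
ch_slim [0.476  0.2402 0.04  ]
prn [0.5263 0.1261 0.084 ]
stap [ 0.5068 -0.2747  0.064 ]
stampblk [ 0.5266 -0.3569  0.03  ]
ch_L [0.4648 0.2396 0.05  ]
ch_R [0.5602 0.1638 0.05  ]
chL? [0.5425 0.2377 0.058 ]
stap [ 0.5156 -0.2493  0.064 ]
stap2 [ 0.4606 -0.2549  0.04  ]
stamp [ 0.5134 -0.3864  0.08  ]
```

Request:
move_arm --pt "2.83 -1.83 0 0 0 0 1" --pt "2.83 -1.83 0 0 0 0 1" --pt "2.83 -1.83 0 0 0 0 1" --pt "2.83 -1.83 0 0 0 0 1" --pt "2.83 -1.83 0 0 0 0 1" --pt "2.83 -1.83 0 0 0 0 1" --pt "0 0 0 0 0 0 1" --pt "0 0 0 0 0 0 1"

```text
time: 0.97
tool_pos: [0.5145, 0.1709, 0.2505]
tool_rot: [0.0, 0.706, 0.708, 0.0]
contact_force: [0.4, -0.2, 1.1]
gripper_width: 0.999
grasp_force: 0.0
```

```bash
python3 - <<'E'
from h import *
f=manip.grab_frame("wrist"); cv2.imwrite("pics/w1.png",f["img"]); np.save("w1.npy",f,allow_pickle=True)
E
```

```text
(no output)
```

View pics/w1.png

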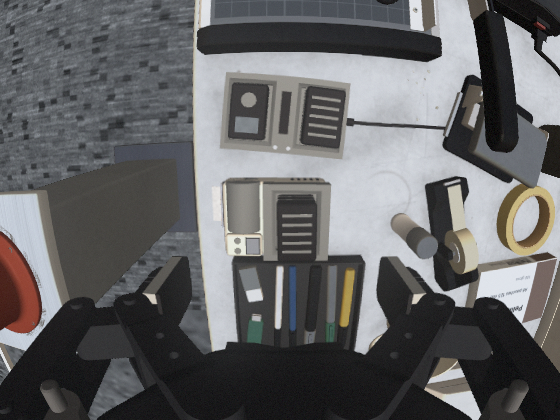

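The charger is at (285,115), with the slim pack in its left bay at (248,110) and the deep pack in its right bay at (325,117). The printer is at (278,222), with its pack at (296,225). I'll measure the outlines by mask, on the rim planes.

```bash
cat >> h.py <<'E'
def blob(f,roi,thr,z,lo=0,ksz=3):
    """largest dark blob in roi -> world minAreaRect at height z (mm,deg)"""
    x0,y0,x1,y1=roi; v=f["img"].max(2)[y0:y1,x0:x1]
    m=((v<thr)&(v>=lo)).astype(np.uint8)*255
    m=cv2.morphologyEx(m,cv2.MORPH_OPEN,np.ones((ksz,ksz)))
    c=max(cv2.findContours(m,cv2.RETR_EXTERNAL,cv2.CHAIN_APPROX_NONE)[0],key=cv2.contourArea)[:,0]+[x0,y0]
    w=np.array([onz(f,p,z,True)[:2] for p in c])*1000
    r=cv2.minAreaRect(w.astype(np.float32)); return r,c
E
python3 - <<'E'
from h import *
f=np.load("w1.npy",allow_pickle=True).item()
v=f["img"].max(2)
print("row110",v[110,205:380:5]); print("col285",v[60:270:5,285]); print("col340", v[160:270:4,318]); print("row225",v[225,200:345:5])
for roi,thr,z,k in [((205,60,385,168),175,.024,9),((205,170,345,258),175,.05,9),((225,75,275,145),70,.04,3),((298,80,350,152),70,.058,3),((272,190,320,258),70,.084,3)]:
    r,c=blob(f,roi,thr,z,0,k); print(np.round(r[0],1),np.round(r[1],1),round(r[2],1),c.min(0),c.max(0))
b=cv2.resize(f["img"][60:265,205:385],None,fx=3.2,fy=2.9,interpolation=cv2.INTER_CUBIC); cv2.imwrite("pics/w1c.png",b)
E
```

```text
row110 [205 202 196 188 150  57  65  65  66  62  65  64  54 139 150 108  63 141
 152 153  44  60  64  64  65  89 135  65 153 217 219 213 213 202 199]
col285 [203 207 207 187 154 153 148  68  65  66  63  63  62  62  63 152 150 150
 151 203 203 205 205 199 124 142 130  58  52  56  61 142  56 142  57 118
  53  52  85  54  46  65]
col340 [190 188 192 195 196  95 101 149 112 109 111 110 110 110 106 109 109 108
 107 108 109 106 109 107 140 112  58  48]
row225 [212 213 209 210 209 206 114 132 141 143 135 123 202 142 143 128  58 142
 142 140 142 141 143  56 130 145 214 212 214]
[515.3 248.1] [ 84.3 134.8] 84.8 [220  72] [348 158]
[528.  140.6] [87.7 70.2] 90.0 [263 177] [330 257]
[478.4 251.4] [57.1 38.2] 85.0 [228  83] [268 139]
[552.3 245.2] [57.2 38.4] 84.3 [301  87] [344 147]
[527.3 142.4] [61.5 36.9] 90.0 [277 195] [316 257]
```

View pics/w1c.png

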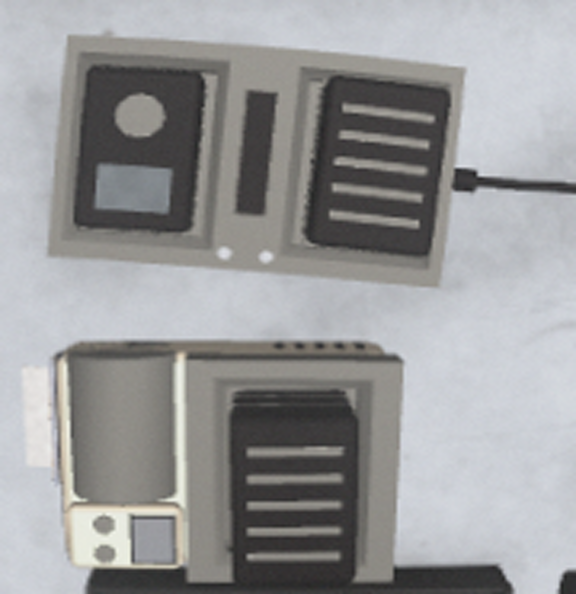

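Request:
move_arm --pt "-3.2 0.45 0 0 0 0 0.4" --pt "-3.2 0.45 0 0 0 0 0.4" --pt "-3.2 0.45 0 0 0 0 0.4" --pt "0 0 0 0 0 0 0.4" --pt "0 0 0 0 0 0 0.4"

```text
time: 1.43
tool_pos: [0.5294, 0.0713, 0.2502]
tool_rot: [-0.0, 0.709, 0.705, -0.0]
contact_force: [0.3, 0.2, -0.5]
gripper_width: 0.698
grasp_force: 0.0
```

```bash
python3 - <<'E'
from h import *
f=manip.grab_frame("wrist"); cv2.imwrite("pics/w2.png",f["img"]); np.save("w2.npy",f,allow_pickle=True)
print(manip.state()["tool_pos"],manip.state()["gripper_width"])
E
```

```text
[0.5291479  0.07247139 0.25019989] 0.7027988796440204
```

View pics/w2.png

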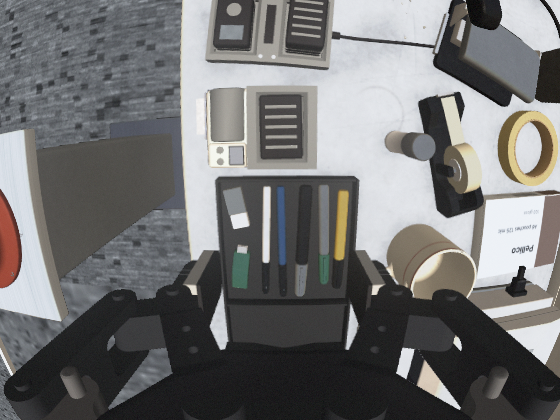

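The printer pack is at (281,126) in the deck (247–317, 87–168), seen from almost straight above. The tray spans (217–358, 178–345).

```bash
python3 - <<'E'
from h import *
f=np.load("w2.npy",allow_pickle=True).item()
for n,roi,thr,z,k in [("deck",(246,78,330,173),175,.05,5),("pack",(252,90,312,163),75,.084,3),("tray",(205,173,370,300),90,.027,5)]:
    r,c=blob(f,roi,thr,z,0,k); print(n,np.round(r[0],1),np.round(r[1],1),round(r[2],1),c.min(0),c.max(0))
for n,p in [("TL",(217,179)),("TR",(358,178)),("divL",(228,301)),("divR",(352,301)),("L240",(225,250))]: print(n,onz(f,p,.027,True)*1000)
E
```

```text
deck [528.1 135.2] [82.6 69.2] 89.5 [247  86] [316 168]
pack [527.8 121.5] [27.8 37.5] 89.5 [260 127] [302 158]
tray [534.    5.3] [154.8 206.4] 89.7 [205 176] [369 299]
TL [456.70553116  79.505051    27.        ]
TR [611.54545976  80.09737479  27.        ]
divL [459.78651721 -73.24693269  27.        ]
divR [614.73289202 -74.49537319  27.        ]
L240 [461.18355963  -3.98393159  27.        ]
```

Request:
move_arm --pt "3.12 -0.05 0 0 0 0 0.4" --pt "3.12 -0.05 0 0 0 0 0.4" --pt "0 0 4.1 0 0 0 0.4" --pt "0 0 4.1 0 0 0 0.4" --pt "0 0 4.1 0 0 0 0.4" --pt "0 0 2.4 0 0 0 0.4" --pt "0 0 2.0 0 0 0 0.4" --pt "0 0 0 0 0 0 0.4" --pt "0 0 0 0 0 0 0.4" --pt "0 0 0 0 0 0 0.4"

```text
time: 2.32
tool_pos: [0.5288, 0.1367, 0.085]
tool_rot: [0.001, 0.707, 0.707, 0.001]
contact_force: [-0.9, 0.1, 0.7]
gripper_width: 0.701
grasp_force: 0.0
```

```bash
python3 - <<'E'
from h import *
f=manip.grab_frame("side"); 
cv2.imwrite("pics/s1.png",cv2.resize(f["img"][150:300,210:370],None,fx=4,fy=4,interpolation=cv2.INTER_CUBIC))
c=manip.grab_frame("wrist"); cv2.imwrite("pics/w3.png",c["img"]); print(manip.state()["tool_pos"])
E
```

```text
[0.52944036 0.13660522 0.08584653]
```

View pics/s1.png

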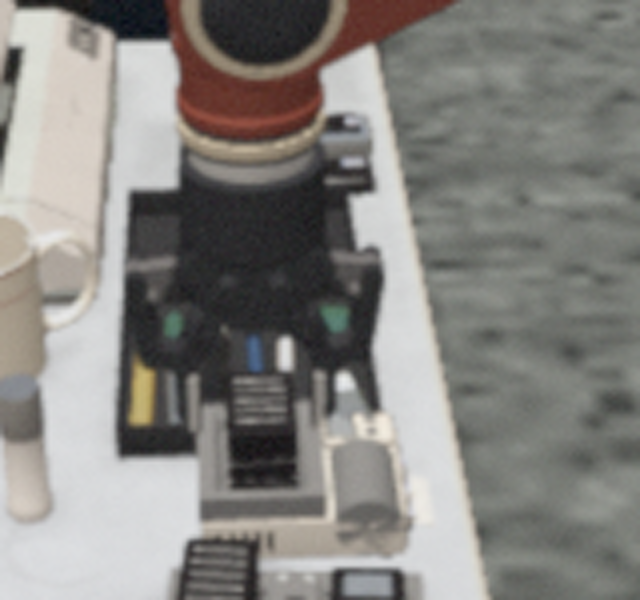

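The pads (crop (195,400) and (320,400)) straddle the pack, with their tips close to the deck. I'll close and lift slightly.

Request:
move_arm --pt "0 0 0 0 0 0 -1" --pt "0 0 0 0 0 0 -1" --pt "0 0 0 0 0 0 -1" --pt "0 0 0 0 0 0 -1" --pt "0 0 0 0 0 0 -1"

```text
time: 2.83
tool_pos: [0.529, 0.1364, 0.0852]
tool_rot: [0.001, 0.707, 0.707, 0.001]
contact_force: [0.1, -0.0, 6.3]
gripper_width: 0.427
grasp_force: 63.0
```

Request:
move_arm --pt "0 0 -1 0 0 0 -1" --pt "0 0 -2.5 0 0 0 -1" --pt "0 0 -2.5 0 0 0 -1" --pt "0 0 0 0 0 0 -1"

```text
time: 3.17
tool_pos: [0.5306, 0.1365, 0.1488]
tool_rot: [0.003, 0.707, 0.707, 0.003]
contact_force: [1.7, 0.3, -0.8]
gripper_width: 0.425
grasp_force: 62.2
```

Request:
move_arm --pt "-3.97 0.08 0 0 0 0 -1" --pt "-3.97 0.08 0 0 0 0 -1" --pt "-3.97 0.08 0 0 0 0 -1" --pt "-3.97 0.08 0 0 0 0 -1" --pt "-3.97 0.08 0 0 0 0 -1" --pt "-3.97 0.08 0 0 0 0 -1" --pt "-3.97 0.08 0 0 0 0 -1" --pt "0 0 3 0 0 0 -1" --pt "0 0 3 0 0 0 -1" --pt "0 0 2 0 0 0 -1" --pt "0 0 0 0 0 0 -1" --pt "0 0 0 0 0 0 -1"

```text
time: 4.17
tool_pos: [0.5315, -0.141, 0.0611]
tool_rot: [-0.002, 0.707, 0.707, -0.001]
contact_force: [0.6, 0.0, -2.0]
gripper_width: 0.428
grasp_force: 61.9
```

Request:
move_arm --pt "0 0 0.6 0 0 0 -1" --pt "0 0 0.3 0 0 0 -1" --pt "0 0 0.3 0 0 0 -1" --pt "0 0 0 0 0 0 -1" --pt "0 0 0 0 0 0 -1"

```text
time: 4.58
tool_pos: [0.5337, -0.1417, 0.0519]
tool_rot: [0.0, 0.707, 0.707, 0.0]
contact_force: [-0.4, 0.8, -2.6]
gripper_width: 0.431
grasp_force: 62.0
```

Request:
move_arm --pt "0 0 0.2 0 0 0 -1" --pt "0 0 0.15 0 0 0 -1" --pt "0 0 0 0 0 0 -1" --pt "0 0 0 0 0 0 -1"

```text
time: 4.92
tool_pos: [0.5338, -0.1419, 0.0485]
tool_rot: [0.0, 0.707, 0.707, 0.0]
contact_force: [-0.7, 1.0, 2.0]
gripper_width: 0.433
grasp_force: 62.5
```

Request:
move_arm --pt "0 0 0 0 0 0 0.4" --pt "0 0 0 0 0 0 0.4" --pt "0 0 0 0 0 0 0.4" --pt "0 0 -3 0 0 0 0.4" --pt "0 0 -4.1 0 0 0 0.4" --pt "0 0 -4.1 0 0 0 0.4" --pt "0 0 -4.1 0 0 0 0.4" --pt "0 0 -4.1 0 0 0 0.4" --pt "-3.6 -0.4 0 0 0 0 0.4" --pt "-3.6 -0.4 0 0 0 0 0.4" --pt "-3.6 -0.4 0 0 0 0 0.4" --pt "-3.6 -0.4 0 0 0 0 0.4" --pt "-3.6 -0.4 0 0 0 0 0.4" --pt "0 0 0 0 0 0 0.4" --pt "0 0 0 0 0 0 0.4" --pt "0 0 0 0 0 0 0.4"

```text
time: 6.25
tool_pos: [0.5132, -0.3214, 0.2415]
tool_rot: [-0.0, 0.707, 0.707, 0.0]
contact_force: [0.4, 0.8, 0.3]
gripper_width: 0.702
grasp_force: 0.0
```

```bash
python3 - <<'E'
from h import *
f=manip.grab_frame("wrist"); cv2.imwrite("pics/w4.png",f["img"]); np.save("w4.npy",f,allow_pickle=True)
print(manip.state()["tool_pos"])
E
```

```text
[ 0.51333319 -0.32089128  0.24156188]
```

View pics/w4.png

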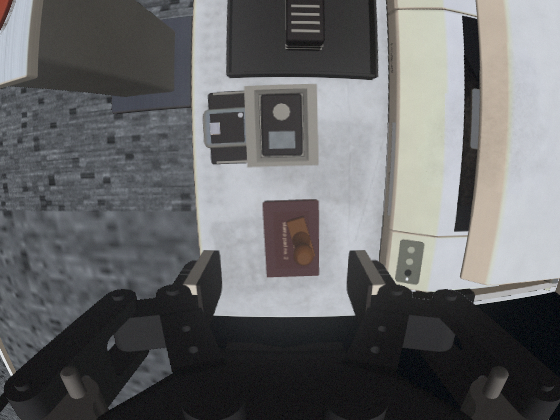

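The stapler deck is at (246–318, 84–165), with the slim pack at (281,124). The stamp stands at (297,243). The deep flat pack is in the tray at (305,20).

```bash
python3 - <<'E'
from h import *
f=np.load("w4.npy",allow_pickle=True).item()
for n,roi,thr,z,k in [("deck",(245,78,330,175),172,.048,5),("pack",(255,88,308,160),75,.064,3),("tpack",(270,0,335,60),56,.047,3)]:
    r,c=blob(f,roi,thr,z,0,k); print(n,np.round(r[0],1),np.round(r[1],1),round(r[2],1),c.min(0),c.max(0))
print(f["img"].max(2)[40,225:385:6], f["img"].max(2)[125,240:325:3])
E
```

```text
deck [ 511.  -255.6] [71.8 80.6] 0.6 [245  84] [318 166]
pack [ 511.1 -254.6] [36.8 57.5] 0.3 [261  93] [301 155]
tpack [ 532.2 -151.8] [63.9 51.6] 1.5 [270   0] [334  47]
[193  50  61  62  55  59  58  58  53  55  53  38  38  35  45  41  42  54
  55  53  53  54  57  58  49  50 187] [ 55  68 142 142 143 125 113  63  59  56  60  57  59  61  60  63  62  61
  63  59  56 115 103 148 144 149 185 190 191]
```

Request:
move_arm --pt "4.04 0.28 0 0 0 0 0.4" --pt "4.04 0.28 0 0 0 0 0.4" --pt "4.04 0.28 0 0 0 0 0.4" --pt "4.04 0.28 0 0 0 0 0.4" --pt "4.04 0.28 0 0 0 0 0.4" --pt "4.04 0.28 0 0 0 0 0.4" --pt "4.04 0.28 0 0 0 0 0.4" --pt "4.04 0.28 0 0 0 0 0.4" --pt "4.04 0.28 0 0 0 0 0.4" --pt "4.04 0.28 0 0 0 0 0.4" --pt "4.04 0.28 0 0 0 0 0.4" --pt "4.04 0.28 0 0 0 0 0.4" --pt "4.04 0.28 0 0 0 0 0.4" --pt "4.04 0.28 0 0 0 0 0.4" --pt "0 0 0 0 0 5.2 0.4" --pt "0 0 4 0 0 0 0.4" --pt "0 0 4 0 0 0 0.4" --pt "0 0 2 0 0 0 0.4" --pt "0 0 0 0 0 0 0.4" --pt "0 0 0 0 0 0 0.4"

```text
time: 7.97
tool_pos: [0.5509, 0.2447, 0.1407]
tool_rot: [-0.001, 0.738, 0.675, -0.001]
contact_force: [-0.4, -0.1, 1.1]
gripper_width: 0.697
grasp_force: 0.0
```

```bash
cat >> h.py <<'E'
from scipy.spatial.transform import Rotation as Ro
def go(x,y,z,yaw):
    s=manip.state(); q=s["tool_rot"]; R=Ro.from_quat([q[1],q[2],q[3],q[0]])
    Rt=Ro.from_euler("z",yaw,degrees=True)*Ro.from_matrix([[0,1,0],[1,0,0],[0,0,-1]])
    d=np.array([x,y,z])-s["tool_pos"]
    print("pos",s["tool_pos"].round(4),"F",s["contact_force"].round(1),"w",round(s["gripper_width"],3),"shift cm",(R.inv().apply(d)*100).round(2),"turn",(R.inv()*Rt).as_rotvec(degrees=True).round(2))
E
python3 -c "
from h import *
go(.5522,.245,.059,-5.2)"
```

```text
pos [0.5509 0.2447 0.1407] F [-0.4 -0.1  1.1] w 0.697 shift cm [0.05 0.15 8.17] turn [-0.16  0.05  0.1 ]
```

Request:
move_arm --pt "0.05 0.15 2.1 0 0 0 0.4" --pt "0 0 2.5 0 0 0 0.4" --pt "0 0 2.0 0 0 0 0.4" --pt "0 0 1.5 0 0 0 0.4" --pt "0 0 0 0 0 0 0.4" --pt "0 0 0 0 0 0 0.4" --pt "0 0 0 0 0 0 0.4"

```text
time: 8.55
tool_pos: [0.5559, 0.2451, 0.064]
tool_rot: [0.001, 0.738, 0.674, 0.002]
contact_force: [0.5, 0.3, 0.3]
gripper_width: 0.699
grasp_force: 0.0
```

Request:
move_arm --pt "0 0 0 0 0 0 -1" --pt "0 0 0 0 0 0 -1" --pt "0 0 0 0 0 0 -1" --pt "0 0 0 0 0 0 -1" --pt "0 0 0 0 0 0 -1"

```text
time: 8.97
tool_pos: [0.5545, 0.2449, 0.0634]
tool_rot: [-0.0, 0.738, 0.674, 0.001]
contact_force: [-4.8, -1.0, 8.0]
gripper_width: 0.426
grasp_force: 61.2
```

Request:
move_arm --pt "0 0 -1 0 0 0 -1" --pt "0 0 -3.5 0 0 0 -1" --pt "0 0 -3.5 0 0 0 -1" --pt "0 0 0 0 0 -4.7 -1" --pt "-3.6 -0.8 0 0 0 0 -1" --pt "-3.6 -0.8 0 0 0 0 -1" --pt "-3.6 -0.8 0 0 0 0 -1" --pt "0 0 0 0 0 0 -1" --pt "0 0 0 0 0 0 -1" --pt "0 0 0 0 0 0 -1"

```text
time: 9.8
tool_pos: [0.5294, 0.1365, 0.1415]
tool_rot: [0.0, 0.71, 0.704, 0.001]
contact_force: [0.2, 0.7, -2.5]
gripper_width: 0.426
grasp_force: 60.9
```

```bash
python3 -c "
from h import *
go(.528,.1354,.0894,-.5)"
```

```text
pos [0.5294 0.1365 0.1415] F [ 0.2  0.7 -2.5] w 0.426 shift cm [-0.11 -0.14  5.21] turn [ 0.07 -0.03 -0.04]
```

Request:
move_arm --pt "-0.08 -0.1 2.0 0 0 0 -1" --pt "0 0 1.5 0 0 0 -1" --pt "0 0 0.5 0 0 0 -1" --pt "0 0 0.5 0 0 0 -1" --pt "0 0 0.3 0 0 0 -1" --pt "0 0 0 0 0 0 -1" --pt "0 0 0 0 0 0 -1"

```text
time: 10.38
tool_pos: [0.5286, 0.136, 0.0935]
tool_rot: [0.0, 0.71, 0.704, 0.0]
contact_force: [0.1, -0.9, -2.0]
gripper_width: 0.431
grasp_force: 60.9
```

```bash
python3 -c "
from h import *
go(.528,.1354,.0894,-.5)"
```

```text
pos [0.5286 0.136  0.0935] F [ 0.1 -0.9 -2. ] w 0.431 shift cm [-0.06 -0.06  0.41] turn [ 0.06 -0.01  0.03]
```

Request:
move_arm --pt "0 0 0.2 0 0 0 -1" --pt "0 0 0.2 0 0 0 -1" --pt "0 0 0.1 0 0 0 -1" --pt "0 0 0 0 0 0 -1" --pt "0 0 0 0 0 0 -1"

```text
time: 10.8
tool_pos: [0.5287, 0.1358, 0.0894]
tool_rot: [0.0, 0.71, 0.704, 0.001]
contact_force: [-2.2, 0.0, 5.5]
gripper_width: 0.424
grasp_force: 61.8
```

Request:
move_arm --pt "0 0 0 0 0 0 0.4" --pt "0 0 0 0 0 0 0.4" --pt "0 0 0 0 0 0 0.4" --pt "0 0 -2 0 0 0 0.4" --pt "0 0 -4 0 0 0 0.4" --pt "-3.91 -0.2 0 0 0 0.1 0.4" --pt "-3.91 -0.2 0 0 0 -0.1 0.4" --pt "-3.91 -0.2 0 0 0 -0.1 0.4" --pt "-3.91 -0.2 0 0 0 -0.1 0.4" --pt "-3.91 -0.2 0 0 0 -0.1 0.4" --pt "-3.91 -0.2 0 0 0 -0.1 0.4" --pt "-3.91 -0.2 0 0 0 -0.1 0.4" --pt "-3.91 -0.2 0 0 0 -0.1 0.4" --pt "-3.91 -0.2 0 0 0 -0.1 0.4" --pt "-3.91 -0.2 0 0 0 -0.3 0.4" --pt "0 0 3 0 0 0 0.4" --pt "0 0 0 0 0 0 0.4" --pt "0 0 0 0 0 0 0.4" --pt "0 0 0 0 0 0 0.4"

```text
time: 12.38
tool_pos: [0.5065, -0.2546, 0.1179]
tool_rot: [-0.0, 0.704, 0.71, 0.0]
contact_force: [-0.0, -0.2, -0.3]
gripper_width: 0.703
grasp_force: 0.0
```

```bash
python3 -c "
from h import *
go(.511,-.255,.072,.5)"
```

```text
pos [ 0.5065 -0.2546  0.1179] F [-0.  -0.2 -0.3] w 0.703 shift cm [-0.05  0.45  4.59] turn [-0.02 -0.03  0.04]
```

Request:
move_arm --pt "-0.05 0.45 2.0 0 0 0 0.4" --pt "0 0 1.5 0 0 0 0.4" --pt "0 0 0.7 0 0 0 0.4" --pt "0 0 0.4 0 0 0 0.4" --pt "0 0 0 0 0 0 0.4" --pt "0 0 0 0 0 0 0.4" --pt "0 0 0 0 0 0 0.4"

```text
time: 12.97
tool_pos: [0.5118, -0.256, 0.0732]
tool_rot: [0.001, 0.704, 0.71, 0.0]
contact_force: [0.0, -0.1, 0.5]
gripper_width: 0.701
grasp_force: 0.0
```

```bash
python3 -c "
from h import *
go(.511,-.255,.072,.5)
f=manip.grab_frame('scene')
cv2.imwrite('pics/sc1.png',cv2.resize(f['img'][200:310,280:440],None,fx=5,fy=5,interpolation=cv2.INTER_CUBIC))"
```

```text
pos [ 0.5118 -0.256   0.0732] F [ 0.  -0.1  0.5] w 0.701 shift cm [ 0.1  -0.08  0.12] turn [0.1  0.07 0.02]
```

View pics/sc1.png

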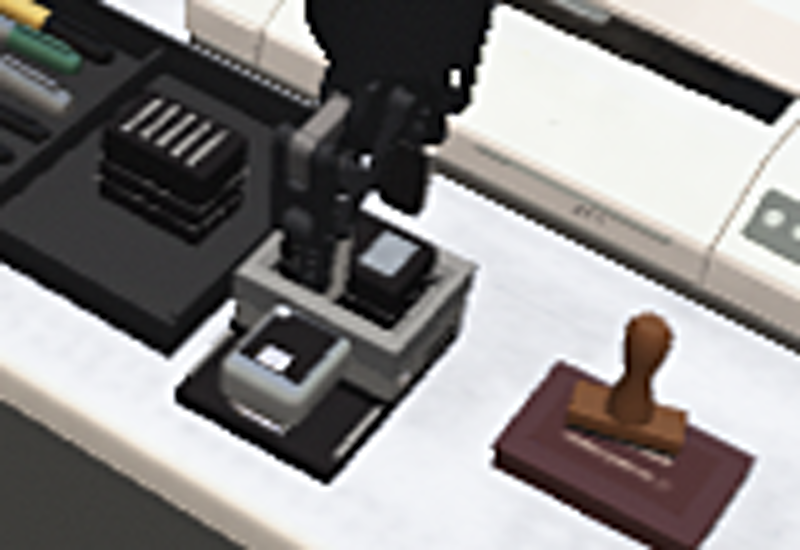

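The near finger's tip (crop (330,285)) is beside the slim pack and just above the deck. The deep pack stands in the tray and the stamp is untouched. I'll close.

Request:
move_arm --pt "0.05 0 0 0 0 0 -1" --pt "0 0 0 0 0 0 -1" --pt "0 0 0 0 0 0 -1" --pt "0 0 0 0 0 0 -1" --pt "0 0 0 0 0 0 -1"

```text
time: 13.43
tool_pos: [0.5116, -0.2556, 0.0729]
tool_rot: [0.001, 0.704, 0.71, 0.0]
contact_force: [-0.9, 0.1, 5.4]
gripper_width: 0.426
grasp_force: 61.7
```

Request:
move_arm --pt "0 0 -1 0 0 0 -1" --pt "0 0 -2.5 0 0 0 -1" --pt "0 0 -3.5 0 0 0 -1" --pt "0 0 0 0 0 0 -1" --pt "0 0 0 0 0 0 -1"

```text
time: 13.85
tool_pos: [0.5122, -0.256, 0.1445]
tool_rot: [0.002, 0.704, 0.71, 0.0]
contact_force: [-1.0, -0.8, -2.0]
gripper_width: 0.421
grasp_force: 61.0
```

Request:
move_arm --pt "3.85 0.34 0 0 0 0 -1" --pt "3.85 0.34 0 0 0 0 -1" --pt "3.85 0.34 0 0 0 0 -1" --pt "3.85 0.34 0 0 0 0 -1" --pt "3.85 0.34 0 0 0 0 -1" --pt "3.85 0.34 0 0 0 0 -1" --pt "3.85 0.34 0 0 0 0 -1" --pt "3.85 0.34 0 0 0 0 -1" --pt "3.85 0.34 0 0 0 0 -1" --pt "3.85 0.34 0 0 0 0 -1" --pt "3.85 0.34 0 0 0 0 -1" --pt "3.85 0.34 0 0 0 0 -1" --pt "3.85 0.34 0 0 0 0 -1" --pt "0 0 0 0 0 5.7 -1" --pt "0 0 3 0 0 0 -1" --pt "0 0 2 0 0 0 -1" --pt "0 0 0 0 0 0 -1" --pt "0 0 0 0 0 0 -1" --pt "0 0 0 0 0 0 -1"

```text
time: 15.43
tool_pos: [0.5507, 0.2455, 0.0917]
tool_rot: [-0.0, 0.739, 0.674, -0.0]
contact_force: [0.5, -0.3, -1.4]
gripper_width: 0.425
grasp_force: 60.8
```

```bash
python3 -c "
from h import *
go(.5522,.245,.0489,-5.2)"
```

```text
pos [0.5507 0.2455 0.0917] F [ 0.5 -0.3 -1.4] w 0.425 shift cm [-0.03  0.15  4.28] turn [-0.04  0.01 -0.02]
```

Request:
move_arm --pt "-0.03 0.12 1.5 0 0 0 -1" --pt "0 0 1.2 0 0 0 -1" --pt "0 0 0.5 0 0 0 -1" --pt "0 0 0.4 0 0 0 -1" --pt "0 0 0.3 0 0 0 -1" --pt "0 0 0 0 0 0 -1" --pt "0 0 0 0 0 0 -1"

```text
time: 16.02
tool_pos: [0.5522, 0.2453, 0.0531]
tool_rot: [0.0, 0.738, 0.674, 0.0]
contact_force: [0.9, 0.2, -1.6]
gripper_width: 0.426
grasp_force: 60.9
```

```bash
python3 -c "
from h import *
go(.5522,.245,.0489,-5.2)"
```

```text
pos [0.5522 0.2453 0.0531] F [ 0.9  0.2 -1.6] w 0.426 shift cm [-0.03  0.    0.42] turn [ 0.02 -0.01 -0.  ]
```

Request:
move_arm --pt "0 0 0.2 0 0 0 -1" --pt "0 0 0.2 0 0 0 -1" --pt "0 0 0.1 0 0 0 -1" --pt "0 0 0 0 0 0 -1" --pt "0 0 0 0 0 0 -1"

```text
time: 16.43
tool_pos: [0.5525, 0.2454, 0.0489]
tool_rot: [0.0, 0.738, 0.674, 0.0]
contact_force: [-2.1, 0.2, 4.7]
gripper_width: 0.423
grasp_force: 61.6
```

Request:
move_arm --pt "0 0 0 0 0 0 0.4" --pt "0 0 0 0 0 0 0.4" --pt "0 0 0 0 0 0 0.4" --pt "0 0 -2 0 0 0 0.4" --pt "0 0 -2.5 0 0 0 0.4" --pt "0 -3.7 0 0 0 0 0.4" --pt "0 -3.7 0 0 0 0 0.4" --pt "0 0 0 0 0 0 0.4" --pt "0 0 0 0 0 0 0.4" --pt "0 0 0 0 0 0 0.4"

```text
time: 17.27
tool_pos: [0.4786, 0.2521, 0.0929]
tool_rot: [0.0, 0.738, 0.674, 0.0]
contact_force: [0.1, -0.1, 0.6]
gripper_width: 0.702
grasp_force: 0.0
```

```bash
python3 -c "
from h import *
go(.4784,.2514,.049,-5.2)"
```

```text
pos [0.4786 0.2521 0.0929] F [ 0.1 -0.1  0.6] w 0.702 shift cm [-0.07 -0.01  4.39] turn [ 0.05 -0.01  0.02]
```

Request:
move_arm --pt "-0.07 0 1.5 0 0 0 0.4" --pt "0 0 1.5 0 0 0 0.4" --pt "0 0 0.9 0 0 0 0.4" --pt "0 0 0.5 0 0 0 0.4" --pt "0 0 0 0 0 0 0.4" --pt "0 0 0 0 0 0 0.4" --pt "0 0 0 0 0 0 0.4"

```text
time: 17.85
tool_pos: [0.4791, 0.2515, 0.0496]
tool_rot: [0.0, 0.739, 0.674, 0.001]
contact_force: [0.0, 0.4, 0.5]
gripper_width: 0.701
grasp_force: 0.0
```

Request:
move_arm --pt "0 0 0 0 0 0 -1" --pt "0 0 0 0 0 0 -1" --pt "0 0 0 0 0 0 -1" --pt "0 0 0 0 0 0 -1" --pt "0 0 0 0 0 0 -1"

```text
time: 18.27
tool_pos: [0.4792, 0.2516, 0.05]
tool_rot: [0.0, 0.738, 0.674, 0.001]
contact_force: [0.6, 0.4, 5.8]
gripper_width: 0.424
grasp_force: 60.9
```

Request:
move_arm --pt "0 0 -1 0 0 0 -1" --pt "0 0 -3.5 0 0 0 -1" --pt "0 0 -4 0 0 0 -1" --pt "0 0 -1 0 0 -5.7 -1" --pt "-3.9 0.21 0 0 0 0 -1" --pt "-3.9 0.21 0 0 0 0 -1" --pt "-3.9 0.21 0 0 0 0 -1" --pt "-3.9 0.21 0 0 0 0 -1" --pt "-3.9 0.21 0 0 0 0 -1" --pt "-3.9 0.21 0 0 0 0 -1" --pt "-3.9 0.21 0 0 0 0 -1" --pt "-3.9 0.21 0 0 0 0 -1" --pt "-3.9 0.21 0 0 0 0 -1" --pt "-3.9 0.21 0 0 0 0 -1" --pt "-3.9 0.21 0 0 0 0 -1" --pt "-3.9 0.21 0 0 0 0 -1" --pt "-3.9 0.21 0 0 0 0 -1" --pt "0 0 3 0 0 0 -1" --pt "0 0 0 0 0 0 -1" --pt "0 0 0 0 0 0 -1"

```text
time: 19.93
tool_pos: [0.5079, -0.2544, 0.1113]
tool_rot: [-0.003, 0.704, 0.71, -0.0]
contact_force: [-0.4, 0.6, -1.1]
gripper_width: 0.421
grasp_force: 60.8
```

```bash
python3 -c "
from h import *
go(.5113,-.2553,.074,.5)"
```

```text
pos [ 0.5079 -0.2544  0.1113] F [-0.4  0.6 -1.1] w 0.421 shift cm [-0.1   0.36  3.73] turn [-0.29 -0.22 -0.05]
```

Request:
move_arm --pt "-0.08 0.33 1.2 0 0 0 -1" --pt "0 0 0.7 0 0 0 -1" --pt "0 0 0 0 0 0 -1" --pt "0 0 0 0 0 0 -1" --pt "0 0 0 0 0 0 -1"

```text
time: 20.35
tool_pos: [0.5136, -0.2558, 0.0953]
tool_rot: [0.0, 0.704, 0.711, 0.0]
contact_force: [-0.4, 1.1, -2.0]
gripper_width: 0.422
grasp_force: 60.8
```

```bash
python3 -c "
from h import *
go(.5113,-.2553,.074,.5)"
```

```text
pos [ 0.5136 -0.2558  0.0953] F [-0.4  1.1 -2. ] w 0.422 shift cm [ 0.05 -0.23  2.13] turn [0.03 0.02 0.06]
```

Request:
move_arm --pt "0.05 -0.2 0.5 0 0 0 -1" --pt "0 0 0.5 0 0 0 -1" --pt "0 0 0.4 0 0 0 -1" --pt "0 0 0.3 0 0 0 -1" --pt "0 0 0 0 0 0 -1" --pt "0 0 0 0 0 0 -1"

```text
time: 20.85
tool_pos: [0.511, -0.2557, 0.0774]
tool_rot: [-0.0, 0.704, 0.71, -0.0]
contact_force: [-0.3, 0.9, -1.3]
gripper_width: 0.427
grasp_force: 60.8
```

```bash
python3 -c "
from h import *
go(.5113,-.2553,.074,.5)"
```

```text
pos [ 0.511  -0.2557  0.0774] F [-0.3  0.9 -1.3] w 0.427 shift cm [0.04 0.03 0.34] turn [-0.04 -0.02 -0.  ]
```

Request:
move_arm --pt "0 0 0.2 0 0 0 -1" --pt "0 0 0.15 0 0 0 -1" --pt "0 0 0.1 0 0 0 -1" --pt "0 0 0 0 0 0 -1" --pt "0 0 0 0 0 0 -1"

```text
time: 21.27
tool_pos: [0.5115, -0.2559, 0.074]
tool_rot: [0.0, 0.704, 0.71, -0.0]
contact_force: [-3.1, 1.1, 3.7]
gripper_width: 0.421
grasp_force: 61.4
```

Request:
move_arm --pt "0 0 0 0 0 0 0.4" --pt "0 0 0 0 0 0 0.4" --pt "0 0 0 0 0 0 0.4" --pt "0 0 -2 0 0 0 0.4" --pt "0 0 -3 0 0 0 0.4" --pt "3.8 0.8 0 0 0 0.5 0.4" --pt "3.8 0.8 0 0 0 0 0.4" --pt "3.8 0.8 0 0 0 0 0.4" --pt "0 0 3 0 0 0 0.4" --pt "0 0 0 0 0 0 0.4" --pt "0 0 0 0 0 0 0.4" --pt "0 0 0 0 0 0 0.4"

```text
time: 22.27
tool_pos: [0.5349, -0.1424, 0.0935]
tool_rot: [-0.0, 0.707, 0.707, -0.0]
contact_force: [-0.2, 0.1, -0.9]
gripper_width: 0.699
grasp_force: 0.0
```

```bash
python3 -c "
from h import *
go(.5338,-.142,.0485,0)"
```

```text
pos [ 0.5349 -0.1424  0.0935] F [-0.2  0.1 -0.9] w 0.699 shift cm [ 0.04 -0.1   4.5 ] turn [-0.02  0.01 -0.05]
```

Request:
move_arm --pt "0.04 -0.1 1.5 0 0 0 0.4" --pt "0 0 1.6 0 0 0 0.4" --pt "0 0 0.9 0 0 0 0.4" --pt "0 0 0.5 0 0 0 0.4" --pt "0 0 0 0 0 0 0.4" --pt "0 0 0 0 0 0 0.4" --pt "0 0 0 0 0 0 0.4"

```text
time: 22.85
tool_pos: [0.5347, -0.1418, 0.0494]
tool_rot: [0.001, 0.707, 0.707, 0.0]
contact_force: [-0.0, -0.8, -0.6]
gripper_width: 0.702
grasp_force: 0.0
```

Request:
move_arm --pt "0 0 0 0 0 0 -1" --pt "0 0 0 0 0 0 -1" --pt "0 0 0 0 0 0 -1" --pt "0 0 0 0 0 0 -1" --pt "0 0 0 0 0 0 -1"

```text
time: 23.27
tool_pos: [0.5348, -0.1416, 0.0495]
tool_rot: [0.001, 0.707, 0.707, 0.0]
contact_force: [1.1, -0.5, 5.7]
gripper_width: 0.432
grasp_force: 63.0
```

Request:
move_arm --pt "0 0 -1 0 0 0 -1" --pt "0 0 -4 0 0 0 -1" --pt "0 0 -4 0 0 0 -1" --pt "0 0 -1 0 0 0 -1" --pt "3.93 -0.56 0 0 0 0 -1" --pt "3.93 -0.56 0 0 0 0 -1" --pt "3.93 -0.56 0 0 0 0 -1" --pt "3.93 -0.56 0 0 0 0 -1" --pt "3.93 -0.56 0 0 0 0 -1" --pt "3.93 -0.56 0 0 0 0 -1" --pt "3.93 -0.56 0 0 0 0 -1" --pt "3.93 -0.56 0 0 0 0 -1" --pt "3.93 -0.56 0 0 0 0 -1" --pt "3.93 -0.56 0 0 0 0 -1" --pt "0 0 0 0 0 5.2 -1" --pt "0 0 3 0 0 0 -1" --pt "0 0 2 0 0 0 -1" --pt "0 0 0 0 0 0 -1" --pt "0 0 0 0 0 0 -1" --pt "0 0 0 0 0 0 -1"

```text
time: 24.93
tool_pos: [0.4782, 0.2517, 0.099]
tool_rot: [0.0, 0.739, 0.674, 0.0]
contact_force: [0.5, 0.8, -1.2]
gripper_width: 0.431
grasp_force: 62.1
```

```bash
python3 -c "
from h import *
go(.4786,.2514,.0605,-5.2)"
```

```text
pos [0.4782 0.2517 0.099 ] F [ 0.5  0.8 -1.2] w 0.431 shift cm [-0.03  0.04  3.85] turn [ 0.03 -0.02 -0.01]
```

Request:
move_arm --pt "0 0.03 1.2 0 0 0 -1" --pt "0 0 1.0 0 0 0 -1" --pt "0 0 0.5 0 0 0 -1" --pt "0 0 0.4 0 0 0 -1" --pt "0 0 0.3 0 0 0 -1" --pt "0 0 0 0 0 0 -1" --pt "0 0 0 0 0 0 -1"

```text
time: 25.52
tool_pos: [0.4782, 0.2517, 0.0642]
tool_rot: [-0.0, 0.738, 0.674, -0.0]
contact_force: [0.7, 0.1, -1.7]
gripper_width: 0.434
grasp_force: 62.3
```

```bash
python3 -c "
from h import *
go(.4786,.2514,.0605,-5.2)"
```

```text
pos [0.4782 0.2517 0.0642] F [ 0.7  0.1 -1.7] w 0.434 shift cm [-0.02  0.04  0.37] turn [-0.01  0.01 -0.  ]
```

Request:
move_arm --pt "0 0 0.2 0 0 0 -1" --pt "0 0 0.2 0 0 0 -1" --pt "0 0 0.05 0 0 0 -1" --pt "0 0 0 0 0 0 -1" --pt "0 0 0 0 0 0 -1"

```text
time: 25.93
tool_pos: [0.4786, 0.2519, 0.0603]
tool_rot: [0.0, 0.738, 0.674, 0.0]
contact_force: [-0.6, -0.1, -0.1]
gripper_width: 0.427
grasp_force: 62.5
```

Seated to within about a millimetre. I'll release, lift and look back over the printer and charger.

Request:
move_arm --pt "0 0 0.1 0 0 0 -1" --pt "0 0 0 0 0 0 0.4" --pt "0 0 0 0 0 0 0.4" --pt "0 0 0 0 0 0 0.4" --pt "0 0 -2 0 0 0 0.4" --pt "0 0 -4 0 0 0 0.4" --pt "0 0 -4 0 0 0 0.4" --pt "0 0 -4 0 0 0 0.4" --pt "0 0 -4 0 0 0 0.4" --pt "-4 1.0 0 0 0 -5.2 0.4" --pt "-4 1.0 0 0 0 0 0.4" --pt "0 1.0 0 0 0 0 0.4" --pt "0 0 0 0 0 0 0.4" --pt "0 0 0 0 0 0 0.4"

```text
time: 27.1
tool_pos: [0.5045, 0.1709, 0.2383]
tool_rot: [-0.001, 0.707, 0.707, -0.0]
contact_force: [-1.2, 0.3, -0.7]
gripper_width: 0.699
grasp_force: 0.0
```

```bash
python3 - <<'E'
from h import *
f=manip.grab_frame("wrist"); s=manip.grab_frame("scene")
a=cv2.resize(f["img"][40:260,190:400],(420,440),interpolation=cv2.INTER_CUBIC)
b=cv2.resize(s["img"][195:315,290:395],(380,440),interpolation=cv2.INTER_CUBIC)
cv2.imwrite("pics/fin.png",np.hstack([a,b])); print(manip.state()["tool_pos"])
E
```

```text
[0.50395803 0.17169474 0.23815159]
```

View pics/fin.png

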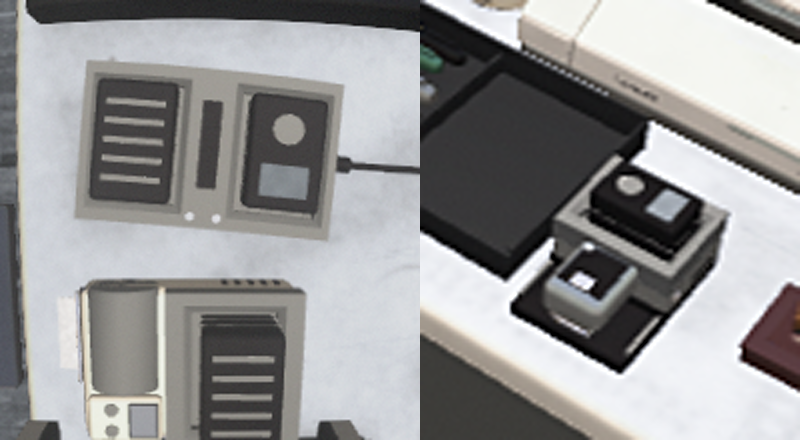

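All four packs sit level in their bays: charger deep at (135,140), charger slim at (287,150), printer deep at (243,380) and stapler slim at (645,200). The tray is empty.

```bash
python3 -c "
from plant import manip
print(manip.job_done())"
```

```text
the job is handed in; nothing more can be done
None
```

The battery swap is done and handed in at about 27 s of the 115 s allowed: the charged deep pack is in the printer, the charged slim one in the stapler, both flat packs are in the charger, and I left the stamp alone.

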